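Tip the presenter handset out of its caddy and put it on charge

TASK

Put the presenter handset on charge. Press down the ribbed thumb pad of its caddy so that the handset's head end tips up out of the well and stays up, let go of the pad, then take the handset out by that end and lay it flat on the bare desk. Take it again by its middle and lay it, without dropping it, fully down in the charging dock with its head end at the terminal block; leave the other things on the desk where they are.

Things in the scene. Friction and masses are not known exactly. Their poses are not given: they have to be found in the camera images.
- caddy: Black caddy fixed to the desk, 215 x 64 x 48 mm. Origin: centre of its underside; +x points to the closed end (handset's head), -x to the thumb pad. Side walls 6 mm thick, 46 mm apart, x = -62 to +104 mm, tops 48 mm above the desk, as is the end wall at x = +98 to +104. With the rocker down the handset lies level in the well, its top flush with the walls: its sides cannot be gripped.
- rocker (a joint): Tilt of the caddy's grey rocker, rad: 0 = level, 0.30 = end stop, head end fully up. Pin across the caddy at x = -25 mm, z = 20 mm. A stiff hinge: it stays where it is left; pressing takes about 3 to 4 N on the pad. Its floor, under the handset, is 30 mm wide, 8 mm above the pin; a stop at the pad end keeps the handset from sliding down.
- thumb_pad (a point): Centre of the top of the rocker's ribbed thumb pad (42 mm along the caddy, 44 mm across), at caddy x = -86 mm, 34 mm above the desk when level. At the end stop it is about 18 mm lower and slopes by 0.30 rad.
- handset: Grey handset, a rounded bar 150 (x) x 42 (y) x 20 mm (z), 0.06 to 0.13 kg. Origin: centre of its underside; +x to the head end (dark window, large round button on top near it), +z up. At first its origin is at caddy x = 18 mm, z = 28 mm. With the rocker fully up it is pitched 0.30 rad; 15 mm from the head end its underside is then about 58 mm above the desk, clear of the walls.
- handset_head (a point): Centre of the handset's head end face, 75 mm from its origin along +x, 10 mm above its underside.
- dock: Charging dock (grey base, black walls) fixed to the desk, 192 x 66 mm. Origin: on the desk under the centre of its well; +x to the terminal block (38 mm high, x = 79 to 105 mm). Well 158 x 50 mm, floor 8 mm above the desk; side walls 6 mm thick and other end wall 30 mm high; side walls broken at x = -35 to +35 mm, to the floor, for fingers. The handset has 4 mm play all round.
- dock_head (a point): Where the handset's head centre belongs: in the dock at x = +75 mm, 18 mm above the desk.
- clear_patch (a point): A point on the bare desk (fixed, same every time) between keyboard and mouse; about 200 mm along world x by 120 mm along y are clear around it. Elsewhere the mouse's cable lies on the desk, up to 20 mm high, from the mouse back to the monitor.
- tape: Bystander: roll of tape lying flat, 100 mm across, 25 mm high, loose.
- flange_sleeve: Bystander: upright flanged sleeve, 54 x 54 x 69 mm, loose, at the back.

How it is judged:
By the outcome, as a careful person would: the job done as asked, in the order asked, and still so for the second after the job is handed in, with the robot touching nothing.
It also fails if it takes over 72 s, if anything falls off the work surface, if the arm or the gripper's body presses on something with over 40 N, if the wrist force passes 120 N, or if a joint passes its speed limit or range.

ROBOT

A 6-joint arm with a two-finger parallel gripper is mounted at the origin on a cart in front of the work surface, level with it; the furniture and walls round the work are solid. World frame = base frame: x ahead of the robot, y to its left, z up, the work surface at z = 0. Lengths are in m, angles in rad, forces in N, time in s.
With the tool pointing down it reaches from about 0.3 to 0.875 m from the base axis. Payload 4.2 kg.
Tool frame: the origin (TCP) lies between the finger pads; the fingertips stand 19 mm ahead of it and the grasp point (between the pads) is the TCP (finger_overhang is the z of the fingertips in the tool frame, in m); z points along the fingers, y is the line along which they close (so a half turn about z gives the same grasp; the last joint's range is limited). The gripper opens to 85 mm and grips with 20 to 120 N. Pads are 22 mm wide; open, the fingers measure 114 mm over their backs; the gripper's body (76 mm by 85 mm) begins 54 mm behind the grasp point. The pads swing forward as they close: fully open they stand 13 mm farther back than shut.
Start: joints at [-1.321, 0.32, 1.565, -0, 1.257, -0.02], TCP at [0.153, -0.554, 0.25] pointing down, gripper open.
Joint ranges: [-3.11, 3.11], [-0.84, 2.01], [0.21, 2.61], [-1.34, 4.49], [0.05, 2.63], [-2.56, 2.56]. Speed limits (rad/s): [2.57, 2.57, 3.14, 3.14, 3.14, 3.14].

INTERFACE

Orientations are given as a rotation vector (axis times angle).
In Python, from plant import * gives the robot as it stands.
- The arm moves only by the shell command python3 -m crank 'ROWS' [FORCE]. ROWS is JSON, a list that holds one entry, the list of rows, each a list of 7 numbers: the turn, a rotation vector about the tool's x, y, z in degrees, then the shift along the tool's x, y, z in cm, then the opening, from 0 (shut) to 1 (fully open). In form: [[[wx, wy, wz, dx, dy, dz, claw], ...]]. A call has 1 to 20 rows; each row shifts and turns the commanded pose from where the row before left it, along the tool's axes as they then stand; what a row does not reach is not made up. A row lasts 1/10 s, in which the tool goes at most 50 mm and 8.59 degrees, less where a joint would pass 70% of its speed; a pose out of reach is approached as far as the arm can. A call is refused whole if a number of a shift passes 5 or a number of a turn 8.59, either way. A call with a gripper value outside its range is refused whole. The fingers move at their own pace and stop on an object; FORCE is the grip in N (left out, the last holds). Time passes only in rows, so rows that do not move let the fingers close. It gives the time, the measured TCP pose, the force, the opening and the grip force at its end, in the units of the state.
- read_state(): the state, without advancing time (a new reading comes with each control period).
- camera(name): name is "scene" or "top" or "wrist"; returns the picture (384x512x3 uint8, red, green, blue); there is no depth.
- calibration(name): a dict with "camera_matrix" (3x3 intrinsics, pixels), "k1" (the pictures are not rectified: a ray, as slopes to the right and down, at radius r is drawn at 1 + k1 r^2 times it, then the intrinsics apply), "R" (3x3) and "t" (3): a world point X has camera coordinates R X + t; the wrist camera has in their place "mount" (4x4, takes a point from camera to tool coordinates, whose origin is the TCP and whose axes are the flange's). Camera axes: x right, y down, z forward; pixel columns grow to the right and rows downward; lengths in m; the calibration is good to about 2 mm. A picture is of the moment at which its call begins: read the wrist's pose just before it. calibration takes no time and is no camera call.
- job_done(): hands the job in; it is judged then, once.
Trained networks look in the newest picture that a camera, given by its name, has taken for a name from the list of things; names that differ only in an ending like _2 or _b are one class to them, and where a whole thing is asked for, a point or a joint stands for the part that bears it (a point fixed in the world has none). Each returns a list of dicts, best first, with "p" (0 to 1); they miss things now and then, are a little off and sometimes report something else, mostly with a low value. They report only what shows in the picture. A call takes as long as a camera call.
- look_for(query, camera): "bbox" ([centre column, centre row, width, height] in pixels, round what is visible of it).
- regions_of(query, camera): "pixels" (384x512 bool, what is visible of it) and "bbox" ([centre column, centre row, width, height] in pixels, round what is visible of it).
- spot_point(query, camera): "pixel" ([column, row] in pixels: a listed point, or the origin of a listed thing).
The state is a dict: "clock": time; "q": joint angles; "dq": joint speeds; "joint_efforts": joint torques, N m; "ee_pos": TCP position; "tcp_rot": TCP orientation; "force": force on the tool from outside, world axes, zero at the start; "torque": the same for the moment, N m; "finger_gap": finger opening in m; "gripper_force": force on a finger pad.
Only numpy, scipy, OpenCV 4.12 (cv2) and the standard library are available. Lean on these libraries where they do the work, as an engineer would, in place of code of your own. Each camera call takes 0.05 s, during which the arm holds its last target. There are 200 camera calls.

## Working session

There is one attempt and no reset: what is moved stays moved. The work goes in short steps, Python scripts to look and compute and a shell command to move; the robot and the scene stay as the last step left them, time stands still between calls to the robot, and variables do not carry over. Pictures are saved under pics/ and viewed, at most 13 in all, crops included, and the job is handed in when it is done.

```bash
ls; mkdir -p pics
cat > h.py <<'E'
from plant import *
import numpy as np, cv2
from scipy.spatial.transform import Rotation as Rn
def ray(cam,px,st=None):
    c=calibration(cam);K=np.array(c["camera_matrix"])
    d=np.array([(px[0]-K[0,2])/K[0,0],(px[1]-K[1,2])/K[1,1]])
    u=d.copy()
    for _ in range(20): u=d/(1+c["k1"]*(u@u))
    v=np.array([u[0],u[1],1.])
    if "mount" in c:
        M=np.array(c["mount"]);T=np.eye(4);T[:3,:3]=Rn.from_rotvec(st["tcp_rot"]).as_matrix();T[:3,3]=st["ee_pos"]
        A=T@M;return A[:3,3],A[:3,:3]@v
    R=np.array(c["R"]);t=np.array(c["t"]);return -R.T@t,R.T@v
def hit(cam,px,z,st=None):
    o,d=ray(cam,px,st);return o+d*(z-o[2])/d[2]
def save(cam,name):
    im=camera(cam);cv2.imwrite(f"pics/{name}.png",im[:,:,::-1]);return im
E
python3 - <<'E'
from h import *
a=save("scene","s0");b=save("top","t0")
cv2.imwrite("pics/both.png",cv2.resize(np.vstack([a,b]),None,fx=.78,fy=.78)[:,:,::-1])
s=read_state();print(s)
Z={"thumb_pad":.034,"handset":.028,"handset_head":.038,"caddy":0,"dock":0,"dock_head":.018,"clear_patch":0,"tape":0,"flange_sleeve":0}
for cam in("top","scene"):
  for q,z in Z.items():
    for r in spot_point(q,cam)[:2]: print(cam,q,round(r["p"],2),np.round(r["pixel"],1),hit(cam,r["pixel"],z).round(4))
E
```

```text
pics
{'clock': 0.1, 'q': array([-1.32101230e+00,  3.20265454e-01,  1.56551897e+00,  2.46161416e-05,
        1.25738723e+00, -2.00097092e-02]), 'dq': array([ 0.00165549, -0.00249483, -0.00286174,  0.00058693, -0.00229957,
        0.00095045]), 'joint_efforts': array([ 4.27142891e-05, -4.16410017e+01, -2.34705484e+01, -5.33490845e-05,
        4.88775360e-03, -1.23788612e-05]), 'ee_pos': array([ 0.1531666 , -0.55383953,  0.24955955]), 'tcp_rot': array([-3.11149653e+00, -4.22283724e-01,  2.47671672e-04]), 'force': array([0.18391   , 0.30699605, 0.32024866]), 'torque': array([-0.00374347, -0.06880465, -0.00764855]), 'gripper_force': 0.0, 'finger_gap': 0.08555739396461748}
top thumb_pad 0.71 [325.1 276.6] [ 0.4028 -0.3064  0.034 ]
top handset 0.73 [347.5 237.1] [ 0.4918 -0.363   0.028 ]
top handset_head 0.59 [361.5 206. ] [ 0.5626 -0.3973  0.038 ]
top caddy 0.75 [342.2 241. ] [ 0.4833 -0.3553  0.    ]
top dock 0.77 [241.5 231.1] [ 0.5141 -0.1168  0.    ]
top dock_head 0.58 [233.6 264.1] [ 0.4374 -0.0967  0.018 ]
top dock_head 0.21 [135.  266.9] [0.4356 0.1353 0.018 ]
top tape 0.84 [191.4 176.4] [ 0.6482 -0.      0.    ]
top flange_sleeve 0.82 [215.6 117.1] [ 0.7923 -0.0609  0.    ]
scene thumb_pad 0.45 [338.7 185.2] [ 0.4063 -0.303   0.034 ]
scene handset 0.65 [316.2 167.5] [ 0.4954 -0.3692  0.028 ]
scene handset_head 0.9 [303.6 159.1] [ 0.541  -0.3816  0.038 ]
scene caddy 0.86 [320.  176.3] [ 0.4808 -0.3694  0.    ]
scene caddy 0.43 [338.7 184.8] [ 0.4165 -0.3517  0.    ]
scene dock 0.96 [273.1 225.9] [ 0.5201 -0.1005  0.    ]
scene dock_head 0.86 [305.7 230. ] [ 0.4316 -0.1025  0.018 ]
scene clear_patch 0.61 [266.2 306.1] [0.4299 0.1466 0.    ]
scene tape 0.9 [213.6 238.8] [0.6367 0.0095 0.    ]
scene flange_sleeve 0.84 [175.8 206.8] [ 0.7945 -0.0576  0.    ]
scene flange_sleeve 0.31 [272.7 225.7] [ 0.5214 -0.1007  0.    ]
```

View pics/both.png

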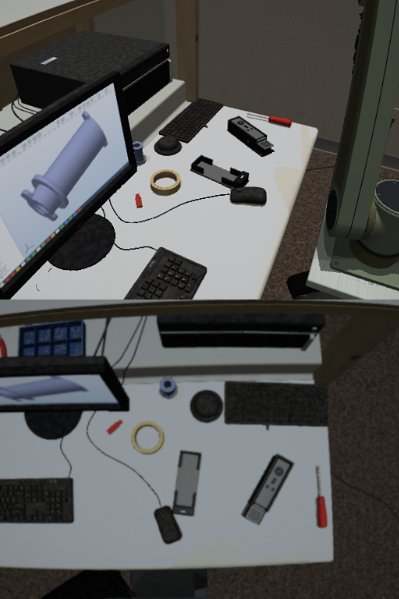

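```bash
cat >> h.py <<'E'
def down(yaw,tilt=0):  # tool x at yaw deg, z down; tilt about tool y in deg
    return Rn.from_euler('z',yaw,degrees=True)*Rn.from_euler('x',180,degrees=True)*Rn.from_euler('y',tilt,degrees=True)
def rel(pos,R):
    s=read_state();R0=Rn.from_rotvec(s["tcp_rot"])
    w=np.degrees((R0.inv()*R).as_rotvec());d=R.inv().apply(np.array(pos)-s["ee_pos"])*100
    print("turn deg",w.round(2),"then shift cm",d.round(2),"| shift in present axes",(R0.inv().apply(np.array(pos)-s["ee_pos"])*100).round(2))
E
python3 - <<'E'
from h import *
print(np.round(calibration("wrist")["mount"],3),calibration("wrist")["camera_matrix"])
rel([.44,-.335,.28],down(-30)); rel([.44,-.335,.28],down(150))
E
```

```text
[[ 0.    -0.948 -0.318  0.082]
 [ 1.     0.     0.    -0.001]
 [-0.    -0.318  0.948 -0.123]
 [ 0.     0.     0.     1.   ]] [[284.00681902   0.         256.30698731]
 [  0.         284.00681902 194.14429431]
 [  0.           0.           1.        ]]
turn deg [ 1.000e-02 -0.000e+00  4.546e+01] then shift cm [ 13.87 -33.32  -2.96] | shift in present axes [ 33.48 -13.49  -2.96]
turn deg [ 0.0000e+00  1.0000e-02 -1.3454e+02] then shift cm [-13.87  33.32  -2.96] | shift in present axes [ 33.48 -13.49  -2.96]
```

```bash
python3 -m crank '[[[0,0,7.6,0,0,0,0],[0,0,7.6,0,0,0,0],[0,0,7.6,0,0,0,0],[0,0,7.6,0,0,0,0],[0,0,7.6,0,0,0,0],[0,0,7.5,0,0,0,0],[0,0,0,1.39,-3.33,-0.3,0],[0,0,0,1.39,-3.33,-0.3,0],[0,0,0,1.39,-3.33,-0.3,0],[0,0,0,1.39,-3.33,-0.3,0],[0,0,0,1.39,-3.33,-0.3,0],[0,0,0,1.39,-3.33,-0.3,0],[0,0,0,1.39,-3.33,-0.3,0],[0,0,0,1.39,-3.33,-0.3,0],[0,0,0,1.39,-3.33,-0.3,0],[0,0,0,1.39,-3.33,-0.3,0],[0,0,0,0,0,0,0],[0,0,0,0,0,0,0]]]' 60
python3 - <<'E'
from h import *
s=read_state();save("wrist","w1");print(s["ee_pos"],s["tcp_rot"])
for q,z in {"thumb_pad":.034,"handset":.028,"handset_head":.038,"caddy":0,"dock":0,"dock_head":.018}.items():
    for r in spot_point(q,"wrist")[:2]: print(q,round(r["p"],2),np.round(r["pixel"],1),hit("wrist",r["pixel"],z,s).round(4))
rel([.44,-.335,.28],down(-30))
E
```

```text
clock: 2.8
ee_pos: [0.4406, -0.3352, 0.2802]
tcp_rot: [3.035, -0.811, -0.001]
force: [-0.6, -0.2, -0.0]
finger_gap: 0.0001
gripper_force: 0.0
[ 0.44058216 -0.33515251  0.28022555] [ 3.03452354e+00 -8.11270499e-01 -6.74588728e-04]
thumb_pad 0.78 [254.6 195.8] [ 0.4035 -0.3104  0.034 ]
handset 0.96 [252.8 116.1] [ 0.4962 -0.3613  0.028 ]
handset_head 0.78 [255.2  55.3] [ 0.5557 -0.3993  0.038 ]
dock 0.79 [107.2 189.5] [ 0.5134 -0.1165  0.    ]
dock_head 0.8 [125.7 236. ] [ 0.4408 -0.105   0.018 ]
turn deg [ 0.01  0.   -0.12] then shift cm [-0.02 -0.11  0.03] | shift in present axes [-0.02 -0.11  0.03]
```

View pics/w1.png

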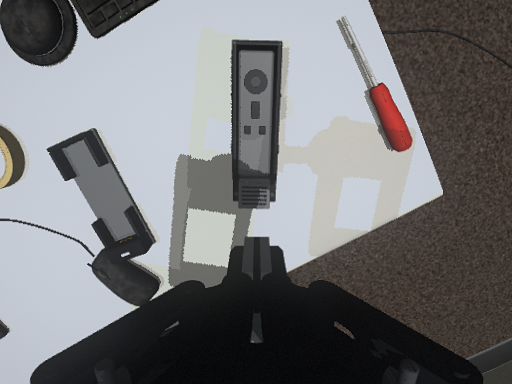

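Run:
```python
from h import *
s=read_state();camera("wrist")
m=sum(r["pixels"].astype(int) for q in("caddy","handset") for r in regions_of(q,"wrist")[:1])>0
P=[]
for v in range(48,190,4):
    c=np.flatnonzero(m[v]); 
    if len(c): P.append((c[0],c[-1],v))
print(P[::4])
L=np.array([hit("wrist",(a-.0,v),.048,s)[:2] for a,b,v in P]);Rr=np.array([hit("wrist",(b+1,v),.048,s)[:2] for a,b,v in P])
C=(L+Rr)/2
for X in(L,Rr,C):
    vx,vy,x,y=cv2.fitLine(X.astype(np.float32),cv2.DIST_HUBER,0,.01,.01).ravel();print(np.degrees(np.arctan2(vy,vx))%180,x,y)
print("width",np.linalg.norm(L-Rr,axis=1)[::4].round(4))
# head wall top outer edge
v=np.flatnonzero(m.sum(1)>20);print(v[0],v[-1],hit("wrist",(256,v[0]),.048,s))
# network points -> caddy origin at yaw
```

```text
[(np.int64(230), np.int64(280), 48), (np.int64(230), np.int64(280), 64), (np.int64(231), np.int64(279), 80), (np.int64(231), np.int64(279), 96), (np.int64(231), np.int64(278), 112), (np.int64(231), np.int64(277), 128), (np.int64(231), np.int64(277), 144), (np.int64(231), np.int64(276), 160), (np.int64(233), np.int64(275), 176)]
149.33867 0.5149638 -0.34355927
148.93631 0.48775727 -0.39473474
149.03685 0.48767757 -0.36093134
width [0.0581 0.0589 0.0574 0.0583 0.058  0.0577 0.0586 0.0584 0.0555]
40 208 [ 0.56696917 -0.4087363   0.048     ]
```

Run:
```python
from h import *
rel([.3994,-.3083,.060],down(-30.9))
```

```text
turn deg [ 0.01 -0.01  0.82] then shift cm [-4.9  -0.28 22.04] | shift in present axes [-4.89 -0.35 22.04]
```

```bash
python3 -m crank '[[[0,0,0.82,0,0,0,0],[0,0,0,-1,-0.06,4,0],[0,0,0,-1,-0.06,4,0],[0,0,0,-1,-0.06,4,0],[0,0,0,-1,-0.06,4,0],[0,0,0,-0.9,-0.04,3,0],[0,0,0,0,0,2,0],[0,0,0,0,0,1,0],[0,0,0,0,0,0,0],[0,0,0,0,0,0.4,0],[0,0,0,0,0,0.4,0],[0,0,0,0,0,0.4,0],[0,0,0,0,0,0.4,0],[0,0,0,0,0,0.3,0],[0,0,0,0,0,0,0]]]'
python3 -m crank '[[[0,0,0,0,0,0.3,0],[0,0,0,0,0,0,0]]]'
```

```text
clock: 4.8
ee_pos: [0.3995, -0.3079, 0.041]
tcp_rot: [-3.028, 0.836, 0.001]
force: [-1.0, -0.0, 0.7]
finger_gap: -0.0003
gripper_force: 0.3
clock: 5.0
ee_pos: [0.3996, -0.3079, 0.038]
tcp_rot: [-3.028, 0.836, 0.0]
force: [-1.1, 0.2, 0.6]
finger_gap: 0.0003
gripper_force: 0.5
```

```bash
python3 -m crank '[[[0,0,0,0,0,0.2,0],[0,0,0,0,0,0.2,0],[0,0,0,0,0,0,0]]]'
python3 - <<'E'
from h import *
a=save("scene","s1");b=save("wrist","w2")
cv2.imwrite("pics/p2.png",np.hstack([cv2.resize(a[120:220,250:400],(450,300)),cv2.resize(b[:300,150:400],(250,300))])[:,:,::-1])
E
```

```text
clock: 5.3
ee_pos: [0.3998, -0.3081, 0.0348]
tcp_rot: [3.028, -0.836, 0.0]
force: [-2.3, 1.8, 8.3]
finger_gap: 0.0001
gripper_force: 4.1
```

View pics/p2.png

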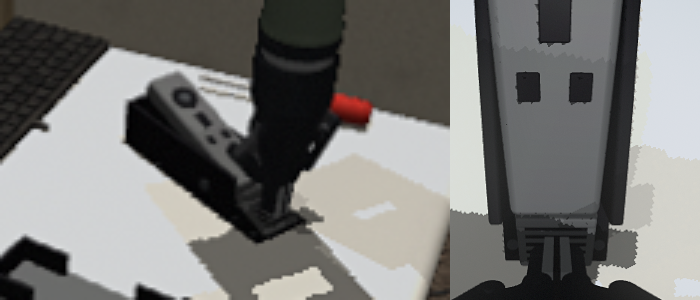

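```bash
python3 -m crank '[[[0,0,0,0,0,0.2,0],[0,0,0,0,0,0,0]]]'; python3 -m crank '[[[0,0,0,0,0,-0.5,0],[0,0,0,0,0,-1.5,0],[0,0,0,0,0,-3,0],[0,0,0,0,0,-4,0],[0,0,0,0,0,-4,0],[0,8.59,0,0,0,-2,0.3],[0,8.59,0,0,0,0,0.7],[0,0,0,0,0,0,0.7],[0,0,0,0,0,0,0.7]]]'
python3 - <<'E'
from h import *
s=read_state();save("wrist","w3")
for q,z in {"handset":.040,"handset_head":.0715,"thumb_pad":.016}.items():
  for r in spot_point(q,"wrist")[:1]: print(q,round(r["p"],2),np.round(r["pixel"],1),hit("wrist",r["pixel"],z,s).round(4))
O=np.array([.4775,-.355,0]);Y=Rn.from_euler('z',-30.9,degrees=True)
print("exp",O+Y.apply([.0137,0,.04035]),O+Y.apply([.0137+.0717-.003,0,.0721]))
for m in (.08,0):
  rel(O+Y.apply([.0644-.2955*m,0,.0727+.955*m]),down(-30.9,17.2))
E
```

```text
clock: 5.6
ee_pos: [0.3998, -0.3081, 0.0343]
tcp_rot: [3.028, -0.836, 0.001]
force: [-5.4, 2.6, 20.5]
finger_gap: -0.0003
gripper_force: 10.6
clock: 6.5
ee_pos: [0.3996, -0.308, 0.1824]
tcp_rot: [2.922, -0.807, 0.439]
force: [0.5, -0.0, -0.0]
finger_gap: 0.0577
gripper_force: 0.0
handset 0.7 [254.3 122.1] [ 0.4922 -0.3601  0.04  ]
handset_head 0.66 [256.3  39.8] [ 0.5483 -0.396   0.0715]
thumb_pad 0.78 [255.5 219.7] [ 0.4057 -0.3097  0.016 ]
exp [ 0.48925549 -0.36203552  0.04035   ] [ 0.54820455 -0.3973158   0.0721    ]
turn deg [-0.01  0.04  0.06] then shift cm [11.43  0.02  7.02] | shift in present axes [11.43  0.03  7.01]
turn deg [-0.01  0.04  0.06] then shift cm [11.42  0.02 15.01] | shift in present axes [11.44  0.04 15.01]
```

View pics/w3.png

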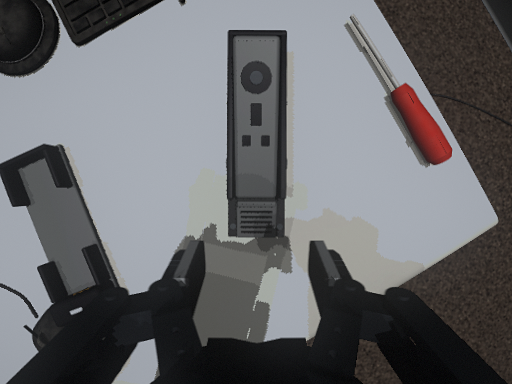

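```bash
python3 -m crank '[[[0,0,0,3,0.01,0,0.7],[0,0,0,3,0.01,1,0.7],[0,0,0,3,0,2,0.7],[0,0,0,2.4,0,3,0.7],[0,0,0,0,0,3,0.7],[0,0,0,0,0,3,0.7],[0,0,0,0,0,2,0.7],[0,0,0,0,0,0.9,0.7],[0,0,0,0,0,0,0.7]]]'
python3 -m crank '[[[0,0,0,0,0,0,0.55],[0,0,0,0,0,0,0.45],[0,0,0,0,0,0,0.35],[0,0,0,0,0,0,0.3],[0,0,0,0,0,0,0.3],[0,0,0,0,0,0,0.3]]]' 60
```

```text
clock: 7.6
ee_pos: [0.5311, -0.3866, 0.0718]
tcp_rot: [2.923, -0.806, 0.437]
force: [0.0, 0.1, -0.2]
finger_gap: 0.0597
gripper_force: 0.0
clock: 8.2
ee_pos: [0.5315, -0.3871, 0.0747]
tcp_rot: [2.919, -0.806, 0.445]
force: [1.2, -1.1, 3.8]
finger_gap: 0.0409
gripper_force: 61.9
```

```bash
python3 -m crank '[[[0,0,0,0.15,0,-0.48,0.3],[0,0,0,0.3,0,-0.96,0.3],[0,0,0,0.3,0,-0.96,0.3],[0,0,0,0.6,0,-1.91,0.3],[0,0,0,0.6,0,-1.91,0.3],[0,0,0,0.9,0,-2.87,0.3],[0,0,0,0.9,0,-2.87,0.3],[0,0,0,0.6,0,-1.91,0.3],[0,0,0,0,0,0,0.3]]]'
python3 - <<'E'
from h import *
s=read_state();a=save("scene","s2");b=save("wrist","w4")
cv2.imwrite("pics/p3.png",np.hstack([cv2.resize(a[60:220,230:400],(425,400)),cv2.resize(b,None,fx=.7,fy=.7)[:268]] if 0 else [cv2.resize(a[60:220,230:400],(300,282)),cv2.resize(b,(376,282))])[:,:,::-1])
for q in("clear_patch","dock","dock_head"):
  for c in("scene",):
    print(q,[(round(r["p"],2),hit(c,r["pixel"],.018 if "head" in q else 0).round(4)) for r in spot_point(q,c)[:1]])
camera("top");print([(round(r["p"],2),hit("top",r["pixel"],0).round(4)) for r in spot_point("clear_patch","top")])
E
```

```text
clock: 9.1
ee_pos: [0.5326, -0.3879, 0.2236]
tcp_rot: [2.917, -0.805, 0.452]
force: [-0.0, 0.4, -0.2]
finger_gap: 0.0405
gripper_force: 61.7
clear_patch [(0.58, array([0.4438, 0.1432, 0.    ]))]
dock [(0.86, array([ 0.5133, -0.0959,  0.    ]))]
dock_head [(0.66, array([ 0.4297, -0.1122,  0.018 ]))]
[(0.65, array([0.4362, 0.1424, 0.    ])), (0.54, array([ 0.5163, -0.1142,  0.    ]))]
```

View pics/p3.png

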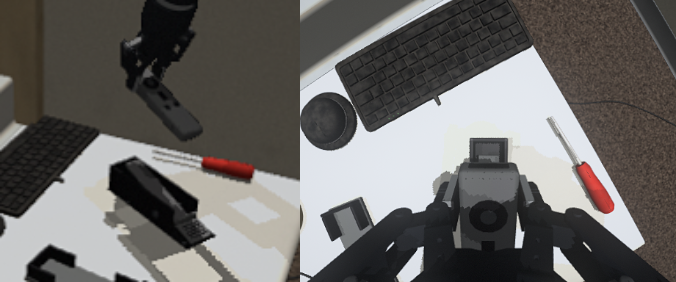

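```bash
python3 -m crank '[[[0,-8.5,0,0,0,0,0.3],[0,-8.5,0,0,0,0,0.3],[0,0,-8.5,0,0,0,0.3],[0,0,-8.5,0,0,0,0.3],[0,0,-8.5,0,0,0,0.3],[0,0,-8.5,0,0,0,0.3],[0,0,-8.5,0,0,0,0.3],[0,0,-8.5,0,0,0,0.3],[0,0,-8.5,0,0,0,0.3],[0,0,-8.5,0,0,0,0.3],[0,0,-8.5,0,0,0,0.3],[0,0,-8.5,0,0,0,0.3],[0,0,-8.5,0,0,0,0.3],[0,0,-8.5,0,0,0,0.3],[0,0,-8.5,0,0,0,0.3],[0,0,-8.5,0,0,0,0.3],[0,0,-8.5,0,0,0,0.3],[0,0,-8.5,0,0,0,0.3],[0,0,-8.5,0,0,0,0.3],[0,0,-8.5,0,0,0,0.3]]]'
python3 -m crank '[[[0,0,-8.2,0,0,0,0.3],[0,0,-8.2,0,0,0,0.3],[0,0,-8.2,0,0,0,0.3],[0,0,-8.2,0,0,0,0.3],[0,0,-8.2,0,0,0,0.3],[0,0,-7.6,0,0,0,0.3],[0,0,0,0,0,0,0.3],[0,0,0,0,0,0,0.3]]]'
python3 - <<'E'
from h import *
print(read_state()["q"]);rel([.381,.143,.07],down(180))
E
```

```text
clock: 11.45
ee_pos: [0.5312, -0.3868, 0.2179]
tcp_rot: [1.511, 2.753, 0.0]
force: [0.2, -0.2, 0.1]
finger_gap: 0.0409
gripper_force: 61.8
clock: 12.25
ee_pos: [0.5312, -0.3868, 0.2183]
tcp_rot: [0.258, 3.129, -0.001]
force: [0.7, -0.4, -1.0]
finger_gap: 0.0409
gripper_force: 61.7
[-6.47028227e-01  4.67866816e-01  1.41213640e+00  2.64936125e-04
  1.25957464e+00 -2.05346736e+00]
turn deg [-0.05  0.11 -9.42] then shift cm [15.02 52.98 14.83] | shift in present axes [23.52 49.82 14.75]
```

```bash
python3 -m crank '[[[0,0,-4.7,0,0,0,0.3],[0,0,-4.7,0,0,0,0.3],[0,0,0,1,3.53,0,0.3],[0,0,0,1,3.53,0,0.3],[0,0,0,1,3.53,0,0.3],[0,0,0,1,3.53,0,0.3],[0,0,0,1,3.53,0,0.3],[0,0,0,1,3.53,0,0.3],[0,0,0,1,3.53,0,0.3],[0,0,0,1,3.53,0,0.3],[0,0,0,1,3.53,0,0.3],[0,0,0,1,3.53,0,0.3],[0,0,0,1,3.53,0,0.3],[0,0,0,1,3.53,0,0.3],[0,0,0,1,3.53,0,0.3],[0,0,0,1,3.53,0,0.3],[0,0,0,1,3.53,0,0.3],[0,0,0,0,0,4,0.3],[0,0,0,0,0,4,0.3],[0,0,0,0,0,0,0.3]]]'
python3 - <<'E'
from h import *
rel([.381,.143,.03],down(180))
a=save("scene","s3");cv2.imwrite("pics/p4.png",cv2.resize(a[180:384,150:400],(500,408))[:,:,::-1])
E
```

```text
clock: 14.25
ee_pos: [0.3765, 0.1412, 0.1341]
tcp_rot: [0.002, -3.134, 0.008]
force: [-0.7, -0.3, -0.5]
finger_gap: 0.0407
gripper_force: 61.6
turn deg [-0.3  -0.43  0.09] then shift cm [-0.45  0.18 10.41] | shift in present axes [-0.52  0.23 10.41]
```

View pics/p4.png

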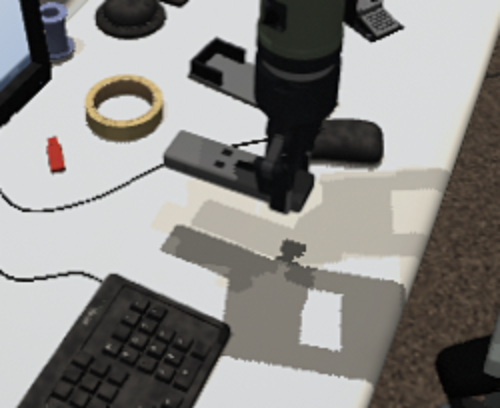

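```bash
python3 -m crank '[[[0,0,0,-0.3,0.2,3,0.3],[0,0,0,-0.2,0,3,0.3],[0,0,0,0,0,3,0.3],[0,0,0,0,0,1.2,0.3],[0,0,0,0,0,0,0.3],[0,0,0,0,0,0.3,0.3],[0,0,0,0,0,0.3,0.3],[0,0,0,0,0,0,0.3]]]'
```

```text
clock: 15.1
ee_pos: [0.3862, 0.1441, 0.0305]
tcp_rot: [-0.003, 3.137, -0.002]
force: [-0.4, -0.2, -1.4]
finger_gap: 0.0406
gripper_force: 61.6
```

```bash
python3 -m crank '[[[0,0,0,0,0,0.2,0.3],[0,0,0,0,0,0,0.3]]]'
```

```text
clock: 15.3
ee_pos: [0.3857, 0.1439, 0.0279]
tcp_rot: [-0.004, 3.138, -0.002]
force: [-0.7, 0.9, -1.0]
finger_gap: 0.0407
gripper_force: 61.6
```

```bash
python3 -m crank '[[[0,0,0,0,0,0.3,0.3],[0,0,0,0,0,0.2,0.3],[0,0,0,0,0,0,0.3]]]';  python3 -m crank '[[[0,0,0,0,0,0.2,0.3],[0,0,0,0,0,0,0.3]]]'
```

```text
clock: 15.6
ee_pos: [0.3854, 0.1438, 0.0224]
tcp_rot: [-0.004, 3.14, -0.003]
force: [0.5, 0.1, -1.0]
finger_gap: 0.0408
gripper_force: 61.6
clock: 15.8
ee_pos: [0.3854, 0.1439, 0.0205]
tcp_rot: [-0.004, 3.139, -0.003]
force: [-0.3, 0.6, -1.9]
finger_gap: 0.0406
gripper_force: 61.6
```

```bash
python3 -m crank '[[[0,0,0,0,0,0.15,0.3],[0,0,0,0,0,0,0.3]]]';  python3 -m crank '[[[0,0,0,0,0,0.1,0.3],[0,0,0,0,0,0,0.3]]]'
```

```text
clock: 16.0
ee_pos: [0.3857, 0.1439, 0.0192]
tcp_rot: [-0.004, 3.139, -0.003]
force: [0.3, 0.2, -0.8]
finger_gap: 0.0405
gripper_force: 61.7
clock: 16.2
ee_pos: [0.3857, 0.1439, 0.0191]
tcp_rot: [-0.004, 3.138, -0.002]
force: [-1.3, -0.5, 11.5]
finger_gap: 0.0407
gripper_force: 63.1
```

```bash
python3 -m crank '[[[0,0,0,0,0,0,0.45],[0,0,0,0,0,0,0.7],[0,0,0,0,0,0,0.7],[0,0,0,0,0,0,0.7],[0,0,0,0,0,-1,0.7],[0,0,0,0,0,-2,0.7],[0,0,0,0,0,-4,0.7],[0,0,0,0,0,-4,0.7],[0,0,0,0,0,-4,0.7],[0,0,0,0,0,-4,0.7],[0,0,0,0,0,0,0.7],[0,0,0,0,0,0,0.7]]]'
cat > m.py <<'E'
from h import *
def axis(q,z,s,cam="wrist"):
    r=regions_of(q,cam)[0];c,_=cv2.findContours(r["pixels"].astype(np.uint8),0,2)
    c=max(c,key=cv2.contourArea)[:,0]
    P=np.array([hit(cam,p,z,s)[:2] for p in c],np.float32)
    b=cv2.minAreaRect(P*1000);return r["p"],b
E
python3 - <<'E'
from m import *
s=read_state();save("wrist","w5")
print(axis("handset",.016,s))
for q,z in {"handset":.0,"handset_head":.01,"dock":0,"dock_head":.018}.items():
  for r in spot_point(q,"wrist")[:1]: print(q,round(r["p"],2),np.round(r["pixel"],1),hit("wrist",r["pixel"],z,s).round(4))
E
```

```text
clock: 17.4
ee_pos: [0.3852, 0.1442, 0.2093]
tcp_rot: [-0.004, 3.137, -0.001]
force: [0.4, -0.3, -0.4]
finger_gap: 0.0596
gripper_force: 0.0
(0.92, ((439.9039306640625, 144.5666961669922), (43.419193267822266, 152.38023376464844), 88.9398193359375))
handset 0.95 [252.7 210.4] [0.4374 0.1404 0.    ]
handset_head 0.69 [257.3 155.7] [0.366  0.1459 0.01  ]
dock 0.98 [ 69.5 262.6] [ 0.5169 -0.1139  0.    ]
dock_head 0.61 [ 57.8 214.8] [ 0.4374 -0.0997  0.018 ]
```

View pics/w5.png

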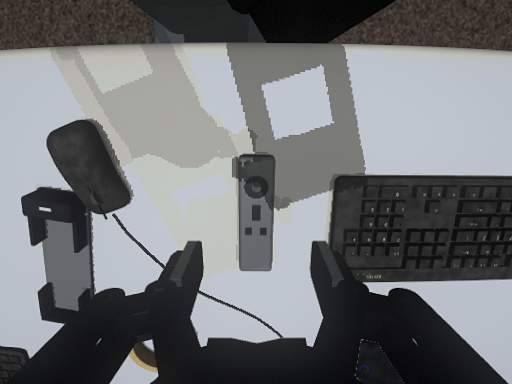

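Run:
```python
from h import *
rel([.440,.1446,.021],down(179))
```

```text
turn deg [-0.15  0.01  1.14] then shift cm [-5.54  0.16 18.61] | shift in present axes [-5.54  0.09 18.61]
```

```bash
python3 -m crank '[[[-0.15,0,1.14,0,0,0,0.7],[0,0,0,-2,0.06,2,0.7],[0,0,0,-2,0.06,4,0.7],[0,0,0,-1.54,0.04,4,0.7],[0,0,0,0,0,4,0.7],[0,0,0,0,0,3,0.7],[0,0,0,0,0,1.2,0.7],[0,0,0,0,0,0.3,0.7],[0,0,0,0,0,0,0.7]]]'
python3 -m crank '[[[0,0,0,0,0,0,0.55],[0,0,0,0,0,0,0.45],[0,0,0,0,0,0,0.35],[0,0,0,0,0,0,0.3],[0,0,0,0,0,0,0.3],[0,0,0,0,0,-0.5,0.3],[0,0,0,0,0,-2,0.3],[0,0,0,0,0,-4,0.3],[0,0,0,0,0,-4,0.3],[0,0,0,0,0,-4,0.3],[0,0,0,0,0,-4,0.3],[0,0,0,0,0,0,0.3]]]' 60
python3 - <<'E'
from h import *
rel([.51,-.06,.22],down(165))
E
```

```text
clock: 18.6
ee_pos: [0.441, 0.145, 0.023]
tcp_rot: [0.028, 3.14, 0.001]
force: [-0.3, -0.4, 0.6]
finger_gap: 0.0596
gripper_force: 0.0
clock: 19.8
ee_pos: [0.4434, 0.1457, 0.214]
tcp_rot: [0.027, 3.127, 0.007]
force: [0.1, 0.4, -1.0]
finger_gap: 0.0407
gripper_force: 61.0
turn deg [ 0.38  0.8  14.  ] then shift cm [-11.76 -18.15  -0.6 ] | shift in present axes [ -7.03 -20.45  -0.59]
```

```bash
python3 -m crank '[[[0,0,7,0,0,0,0.3],[0,0,7,0,0,0,0.3],[0,0,0,-2,-3,0,0.3],[0,0,0,-2,-3,0,0.3],[0,0,0,-2,-3,0,0.3],[0,0,0,-2,-3,0,0.3],[0,0,0,-2,-3,0,0.3],[0,0,0,-1.7,-3.1,-0.6,0.3],[0,0,0,0,0,0,0.3],[0,0,0,0,0,0,0.3]]]'
python3 - <<'E'
from m import *
s=read_state();save("wrist","w6");print(s["ee_pos"],s["tcp_rot"])
print(axis("dock",.008,s));print(axis("handset",s["ee_pos"][2],s))
for q,z in {"dock":0,"dock_head":.018}.items():
  for r in spot_point(q,"wrist")[:1]: print(q,round(r["p"],2),np.round(r["pixel"],1),hit("wrist",r["pixel"],z,s).round(4))
E
```

```text
clock: 20.8
ee_pos: [0.506, -0.0606, 0.2135]
tcp_rot: [0.413, 3.114, 0.003]
force: [-0.1, 0.6, -1.8]
finger_gap: 0.0407
gripper_force: 61.0
[ 0.50597079 -0.06060815  0.21345699] [4.12999113e-01 3.11379587e+00 2.85792479e-03]
(0.58, ((498.70916748046875, -113.1187973022461), (71.41253662109375, 180.13844299316406), 81.85786437988281))
(0.94, ((491.4744873046875, -55.929866790771484), (39.70347213745117, 124.837646484375), 75.11539459228516))
dock 0.88 [217.7 187.9] [ 0.5157 -0.1116  0.    ]
dock_head 0.87 [204.7 124.9] [ 0.4382 -0.0997  0.018 ]
```

View pics/w6.png

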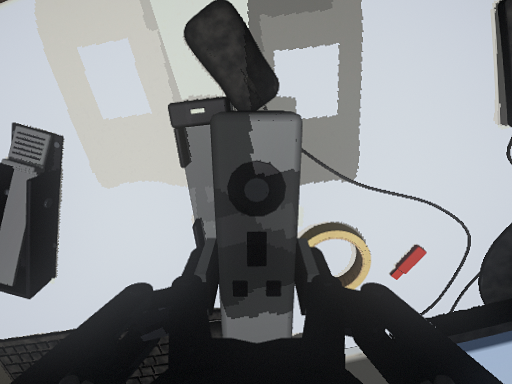

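```bash
python3 -m crank '[[[0,0,0,-2,4,-2,0.3],[0,0,0,-2,4,-2,0.3],[0,0,0,0,0,0,0.3],[0,0,0,0,0,0,0.3]]]'
python3 - <<'E'
from m import *
s=read_state();save("wrist","w7");print(s["ee_pos"],s["tcp_rot"])
for z in(.0,.03):print(axis("dock",z,s))
for q,z in {"dock":0,"dock_head":.018}.items():
  for r in spot_point(q,"wrist")[:1]: print(q,round(r["p"],2),np.round(r["pixel"],1),hit("wrist",r["pixel"],z,s).round(4))
im=cv2.imread("pics/w7.png");cv2.imwrite("pics/w7c.png",cv2.resize(im[60:320,60:320],None,fx=2.2,fy=2.2,interpolation=cv2.INTER_CUBIC))
E
```

```text
clock: 21.45
ee_pos: [0.5659, 0.0079, 0.2545]
tcp_rot: [0.405, 3.113, 0.002]
force: [0.4, -0.4, -1.5]
finger_gap: 0.0404
gripper_force: 61.2
[0.56594492 0.00793396 0.25453596] [4.05309280e-01 3.11280556e+00 1.52700001e-03]
(0.69, ((506.10662841796875, -119.55523681640625), (81.26155853271484, 207.3987274169922), 81.0168228149414))
(0.69, ((504.615966796875, -107.69159698486328), (74.79632568359375, 190.89785766601562), 81.0168228149414))
dock 0.9 [158.6 149.6] [ 0.5154 -0.113   0.    ]
dock_head 0.73 [139.5  90.4] [ 0.4403 -0.1034  0.018 ]
```

View pics/w7c.png

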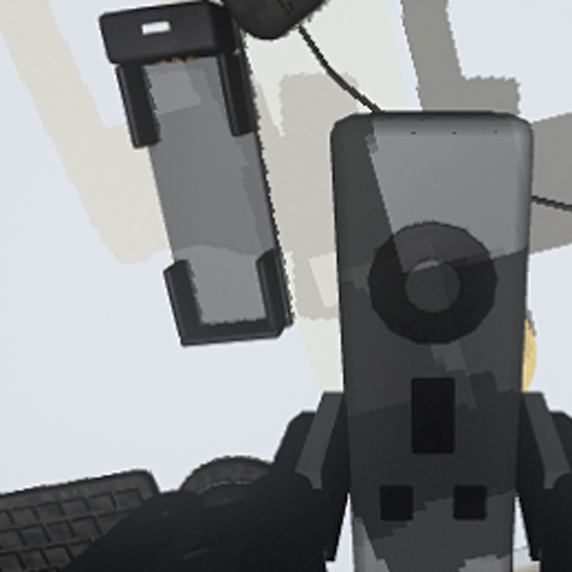

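```bash
cat > fit.py <<'E'
from h import *
from scipy.optimize import least_squares
s=dict(ee_pos=np.array([0.56594492,0.00793396,0.25453596]),tcp_rot=np.array([4.05309280e-01,3.11280556e+00,1.527e-03]))
N=None
D=[(118,68,N,.031,.03),(133,147,.035,.031,.03),(165,268,-.035,.031,.03),(183,345,-.085,.031,.03),
(147,72,N,.025,.008),(158,145,N,.025,.008),(190,270,N,.025,.008),(199,320,-.079,.025,.008),
(226,70,N,-.025,.03),(233,135,N,-.025,.03),(258,264,N,-.025,.03),(268,318,N,-.025,.03)]
def f(p):
    r=[]
    c,sn=np.cos(p[2]),np.sin(p[2])
    for u,v,X,Y,z in D:
        h=hit("wrist",(u/2.2+60,v/2.2+60),z,s)[:2]-p[:2]
        r.append(-sn*h[0]+c*h[1]-Y)
        if X is not None: r.append(c*h[0]+sn*h[1]-X)
    return np.array(r)*1000
o=least_squares(f,[.515,-.114,np.radians(168)],loss="soft_l1")
print(o.x[:2],np.degrees(o.x[2]),f(o.x).round(1))
E
python3 fit.py
```

```text
[ 0.51363145 -0.11090038] 170.70594188052704 [-0.4  1.1 -0.8 -1.1 -0.8 -0.8  0.4 -0.1  2.6 -0.1  1.4  1.9 -2.1  0.4
 -0.1  0.1]
```

```bash
cat >> fit.py <<'E'
R=Rn.from_rotvec(s["tcp_rot"])
for z in(.2535,.2475): print(R.inv().apply(hit("wrist",(433/2.2+60,113/2.2+60),z,s)-s["ee_pos"]).round(4))
rel([.5138,-.112,.075],down(170.8))
E
python3 fit.py
```

```text
[ 0.51363145 -0.11090038] 170.70594188052704 [-0.4  1.1 -0.8 -1.1 -0.8 -0.8  0.4 -0.1  2.6 -0.1  1.4  1.9 -2.1  0.4
 -0.1  0.1]
[0.0767 0.0011 0.0009]
[0.0764 0.0011 0.0069]
turn deg [ 0.06  0.06 -5.85] then shift cm [  3.16 -12.47  17.91] | shift in present axes [  1.89 -12.75  17.89]
```

```bash
python3 -m crank '[[[0,0,-5.85,0,0,0,0.3],[0,0,0,0.77,-3.12,0,0.3],[0,0,0,0.77,-3.12,0,0.3],[0,0,0,0.77,-3.12,0,0.3],[0,0,0,0.75,-3.11,0,0.3],[0,0,0,0,0,4,0.3],[0,0,0,0,0,4,0.3],[0,0,0,0,0,4,0.3],[0,0,0,0,0,4,0.3],[0,0,0,0,0,1.9,0.3],[0,0,0,0,0,0,0.3],[0,0,0,0,0,0,0.3]]]'
python3 - <<'E'
from m import *
s=read_state();a=save("wrist","w8");print(s["ee_pos"],s["tcp_rot"])
rel([.5138,-.112,.075],down(170.8))
cv2.imwrite("pics/w8c.png",cv2.resize(a[20:320,106:406],None,fx=1.9,fy=1.9,interpolation=cv2.INTER_CUBIC)[:,:,::-1])
for r in spot_point("dock_head","wrist")[:2]: print(r["p"],r["pixel"],hit("wrist",r["pixel"],.018,s))
E
```

```text
clock: 22.9
ee_pos: [0.5165, -0.1119, 0.0758]
tcp_rot: [0.252, 3.129, 0.002]
force: [0.7, -0.2, -1.4]
finger_gap: 0.0404
gripper_force: 61.2
[ 0.51646054 -0.11193981  0.07576467] [2.51583720e-01 3.12850713e+00 1.67203214e-03]
turn deg [0.07 0.28 0.02] then shift cm [ 0.33 -0.05  0.15] | shift in present axes [ 0.33 -0.05  0.15]
0.55 [250.4, 107.9] [ 0.44062254 -0.10238525  0.018     ]
```

View pics/w8c.png

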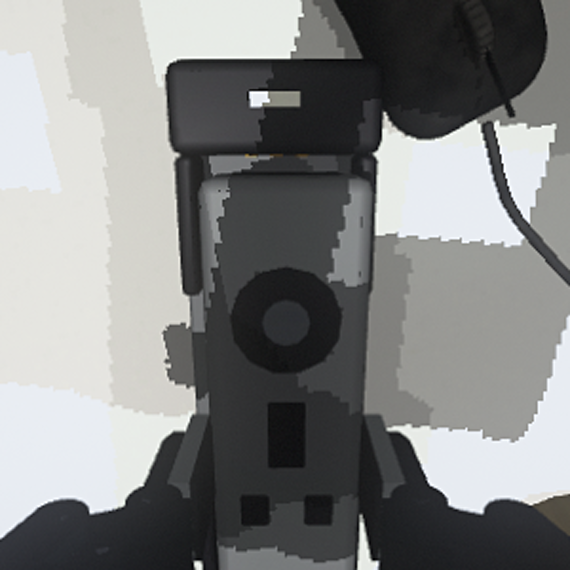

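Run:
```python
from h import *
s=read_state();R=Rn.from_rotvec(s["tcp_rot"])
for n,u,v,z in [("blkL back",170,66,.038),("blkR back",378,64,.038),("blkL near",170,150,.038),("blkR near",380,150,.038),("wallL outer0",177,157,.03),("wallL outer1",185,290,.03),("wallL inner top",198,200,.03),("wallR outer",376,165,.03),("hsL",203,195,.072),("hsR",372,195,.072),("hs head",287,176,.072),("hsL2",214,440,.072),("hsR2",362,440,.072)]:
    print(n,(R.inv().apply(hit("wrist",(106+u/1.9,20+v/1.9),z,s)-s["ee_pos"])*1000).round(1))
```

```text
blkL back [104.  -30.8  38.3]
blkR back [104.5  26.1  38.3]
blkL near [ 81.8 -32.1  38.4]
blkR near [81.8 27.8 38.5]
wallL outer0 [ 79.8 -31.8  46.4]
wallL outer1 [ 38.6 -31.7  46.6]
wallL inner top [ 67.1 -26.1  46.5]
wallR outer [77.5 28.1 46.5]
hsL [ 71.7 -18.1   4.5]
hsR [71.7 20.8  4.5]
hs head [75.9  1.2  4.5]
hsL2 [  7.8 -18.3   4.8]
hsR2 [ 7.8 21.4  4.9]
```

```bash
python3 -m crank '[[[0,0,0,0.2,-0.3,0,0.3],[0,0,0,0,0,0,0.3],[0,0,0,0,0,1,0.3],[0,0,0,0,0,1,0.3],[0,0,0,0,0,0.6,0.3],[0,0,0,0,0,0.6,0.3],[0,0,0,0,0,0.4,0.3],[0,0,0,0,0,0,0.3],[0,0,0,0,0,0,0.3]]]'
```

```text
clock: 23.9
ee_pos: [0.5141, -0.1141, 0.0393]
tcp_rot: [0.25, 3.129, 0.002]
force: [0.3, -0.1, -1.3]
finger_gap: 0.0399
gripper_force: 61.2
```

```bash
python3 -m crank '[[[0,0,0,0,0,0.4,0.3],[0,0,0,0,0,0,0.3],[0,0,0,0,0,0,0.3]]]';python3 -m crank '[[[0,0,0,0,0,0.2,0.3],[0,0,0,0,0,0,0.3]]]'
```

```text
clock: 24.2
ee_pos: [0.514, -0.1141, 0.0353]
tcp_rot: [0.25, 3.129, 0.002]
force: [0.0, 0.3, -1.5]
finger_gap: 0.0406
gripper_force: 61.2
clock: 24.4
ee_pos: [0.5139, -0.1141, 0.0332]
tcp_rot: [0.25, 3.129, 0.002]
force: [1.4, -0.1, -1.0]
finger_gap: 0.0407
gripper_force: 61.2
```

No contact with walls so far; a little more down.

```bash
python3 -m crank '[[[0,0,0,0,0,0.2,0.3],[0,0,0,0,0,0,0.3]]]';python3 -m crank '[[[0,0,0,0,0,0.1,0.3],[0,0,0,0,0,0,0.3]]]'
```

```text
clock: 24.6
ee_pos: [0.5141, -0.1141, 0.0326]
tcp_rot: [0.25, 3.128, 0.002]
force: [-3.0, 0.3, 10.5]
finger_gap: 0.0405
gripper_force: 62.4
clock: 24.8
ee_pos: [0.5141, -0.1141, 0.0326]
tcp_rot: [0.25, 3.128, 0.002]
force: [-5.1, 1.5, 17.2]
finger_gap: 0.041
gripper_force: 63.4
```

```bash
python3 -m crank '[[[0,0,0,0,0,0.1,0.3],[0,0,0,0,0,0,0.3]]]'
```

```text
clock: 25.0
ee_pos: [0.5141, -0.1141, 0.0326]
tcp_rot: [0.25, 3.128, 0.001]
force: [-6.9, 2.2, 25.2]
finger_gap: 0.0404
gripper_force: 64.3
```

```bash
python3 -m crank '[[[0,0,0,0,0,-0.3,0.3],[0,0,0,0,0,0,0.3]]]'; python3 -m crank '[[[0,0,0,0,0,0,0.4],[0,0,0,0,0,0,0.5],[0,0,0,0,0,0,0.65],[0,0,0,0,0,0,0.65],[0,0,0,0,0,-0.5,0.65],[0,0,0,0,0,-1,0.65],[0,0,0,0,0,-3,0.65],[0,0,0,0,0,-4,0.65],[0,0,0,0,0,-4,0.65],[0,0,0,0,0,-4,0.65],[0,0,0,0,0,-3,0.65],[0,0,0,0,0,0,0.65]]]'
python3 - <<'E'
from m import *
s=read_state();a=save("wrist","w9");b=save("scene","s9")
cv2.imwrite("pics/p9.png",np.hstack([cv2.resize(a[80:330,150:400],(400,400),interpolation=cv2.INTER_CUBIC),cv2.resize(b[170:260,210:300+10],(400,400) if 0 else (390,400),interpolation=cv2.INTER_CUBIC)])[:,:,::-1])
for q,z in(("handset",.008),("handset_head",.018),("dock_head",.018)):
  for r in spot_point(q,"wrist")[:1]: print(q,r["p"],hit("wrist",r["pixel"],z,s))
E
```

```text
clock: 25.2
ee_pos: [0.5144, -0.1142, 0.0329]
tcp_rot: [0.25, 3.127, 0.001]
force: [0.1, 0.7, -0.8]
finger_gap: 0.0406
gripper_force: 61.2
clock: 26.4
ee_pos: [0.5158, -0.1148, 0.2331]
tcp_rot: [0.25, 3.118, -0.001]
force: [0.6, 0.5, 0.1]
finger_gap: 0.0557
gripper_force: 0.0
handset 0.93 [ 0.51380334 -0.11085296  0.008     ]
handset_head 0.68 [ 0.44109129 -0.10124441  0.018     ]
dock_head 0.75 [ 0.44274641 -0.10196982  0.018     ]
```

View pics/p9.png

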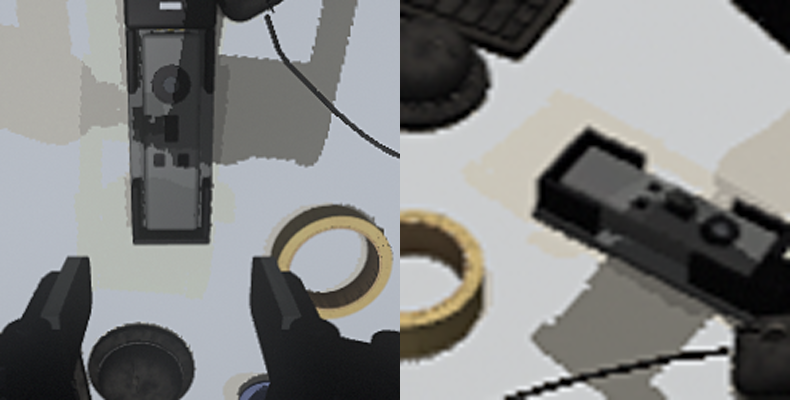

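The handset lies inside the dock walls, level, with its head at the terminal block, and the tape and sleeve have not moved. The gripper is clear, so I'm handing in.

```bash
python3 -c "from plant import *; print(job_done())"
```

```text
the job is handed in; nothing more can be done
None
```

The handset is lying level in the charging dock with its head end at the terminal block, the gripper is clear, and the job was handed in at about 26.5 s; no verdict on the result came back.

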